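# Tighten the grinder's flange nut with the pin key

## Robot

A 6-joint arm with a two-finger parallel gripper is mounted at the origin on the work surface. World frame = base frame: x ahead of the robot, y to its left, z up, the work surface at z = 0. Lengths are in m, angles in rad, forces in N, time in s.
With the tool pointing down it reaches from about 0.375 to 0.975 m from the base axis. Payload 3.8 kg.
Tool frame: the origin (TCP) lies at the very end of the fingers, on their centre line; the grasp point (between the pads) lies ctrl.grip_depth behind it (ctrl.grip_depth is the distance from the TCP to the grasp point, in m); z points along the fingers, y is the line along which they close (so a half turn about z gives the same grasp; the last joint's range is limited). The gripper opens to 88 mm and grips with 3 to 60 N. Pads are 18 mm wide; open, the fingers measure 123 mm over their backs; the gripper's body (75 mm by 187 mm) begins 45 mm behind the grasp point.
Start: joints at [-0.037, 0.264, 1.604, -0, 1.274, -0.037], TCP at [0.675, -0, 0.239] pointing down, gripper open.
Joint ranges: [-2.63, 2.63], [-0.94, 2.18], [0.31, 2.57], [-1.31, 4.45], [0, 2.66], [-2.55, 2.55]. Speed limits (rad/s): [2.57, 2.57, 3.14, 3.14, 3.14, 3.14].

## Interface

Orientations are given as a unit quaternion [x, y, z, w].
In Python, from workcell import ctrl, optics, hand_in gives the robot as it stands. The module is installed in compiled form; this text tells all that it offers.
- The arm moves only by the tool move_arm, never from a script. Its arguments are lists of equal length, an entry for each row: "offset": the shift along the tool's x, y, z in units of 50 mm (1.0 is 50 mm), a list of three; "delta_rot": the turn, a rotation vector about the tool's x, y, z in units of 5 degrees (1.0 is 5 degrees), a list of three; "claw": the gripper command: -1 is fully open, 1 is shut, values between are in proportion. In form: {"offset": [[x, y, z], ...], "delta_rot": [[ax, ay, az], ...], "claw": [claw, ...]}. A call has 1 to 5 rows; each row shifts and turns the commanded pose from where the row before left it, along the tool's axes as they then stand; what a row does not reach is not made up. A row lasts 1/8 s, in which the tool goes at most 62.5 mm and 10.7 degrees, less where a joint would pass 70% of its speed; a pose out of reach is approached as far as the arm can. A call is refused whole if a number of a shift passes 1 or a number of a turn 1, either way. A call with a gripper value outside its range is refused whole. The fingers move at their own pace and stop on an object; "squeeze" is the grip in N (left out, the last holds). Time passes only in rows, so rows that do not move let the fingers close. It gives the time, the measured TCP pose, the force, the opening and the grip force at its end, in the units of the state.
- ctrl.read_state(): the state, without advancing time (a new reading comes with each control period).
- optics.capture(name): name is "scene" or "side" or "wrist"; returns a dict with "frame" (384x512x3 uint8, red, green, blue), "K" (3x3 intrinsics, pixels), "pose" (4x4, takes a point from camera to world coordinates). Camera axes: x right, y down, z forward; pixel columns grow to the right and rows downward; lengths in m; the calibration is good to about 2 mm. The wrist camera is an equidistant fisheye: a pixel r from the principal point sees the ray r / f radians off the axis. A picture is of the moment at which its call begins. There is no depth.
- hand_in(): hands the job in; it is judged then, once.
The state is a dict: "time_s": time; "q": joint angles; "joint_velocities": joint speeds; "tau": joint torques, N m; "eef_pos": TCP position; "eef_rot": TCP orientation; "force": force on the tool from outside, world axes, zero at the start; "torque": the same for the moment, N m; "gripper_width": opening from 0.0 (shut) to 1.0 (fully open); "grip_force": force on a finger pad.
Only numpy, scipy, OpenCV 4.12 (cv2) and the standard library are available. Lean on these libraries where they do the work, as an engineer would, in place of code of your own. Each camera call takes 0.05 s, during which the arm holds its last target. There are 200 camera calls.

## Task

The angle grinder in the vise has a new cutting disc on, but its flange nut is only finger-tight. Take the T-handled pin key from the tool block, feel with light pressure until both pins drop fully into the nut's sockets, and turn the nut clockwise, seen from above, until it comes up tight, without bearing down hard or wrenching against the stop. Then put the key back upright in the block's slot, pins fully in, and let go; touch the grinder with nothing but the key and leave the other things on the bench alone.

Things in the scene. Friction and masses are not known exactly. Their poses are not given: they have to be found in the camera images.
- grinder: Angle grinder clamped disc-up in a low machine vise; fixed. Origin on the bench under the spindle axis; z up, y towards motor and rear end (at y 320 mm). Vise at y 95 to 205, x -105 to 240, up to 105 mm high. Disc 125 mm across, top 127 mm above the bench; guard rim, radius 72, 138.5 mm high, round its +y half. The spindle is locked, at an angle that differs each time.
- nut_top (a point): Centre of the top face of the steel flange nut, 137 mm above the bench, axes as the grinder's (not turning). Nut 48 mm across, 10 thick, with four round pin sockets, 8 mm wide, 9 deep, open upward, 90 degrees apart on a 35 mm circle; the angle they stand at is not measured: feel for it. Tightens clockwise seen from above.
- nut (a joint): How far the nut is screwed down, rad, growing clockwise seen from above; counted from the locked spindle, so it does not tell where the sockets stand. Starts finger-tight at 0.1 to 0.9; hard stop (tight) at 1.30. Drags with 0.28 N m either way and stays where it is left.
- key_grip (a point): Centre of the black crossbar of the T-handled pin key (grasp here): bar 84 mm long (x), 16 thick (y), 22 high (z, up). Below it a 16 mm round stem 32 mm long (24 mm wide at its foot) and a steel head 45 mm across, 8 thick. 0.2 to 0.33 kg, 67 mm tall with the pins. It starts upright in the tool block's slot.
- key_face (a point): Centre of the flat underside of the key's head, 49 mm below key_grip, same axes. Two steel pins, 5.5 mm thick, round-tipped, stick out 7 mm below it, 17.5 mm either side of the centre along x (parallel to the crossbar). Pins on the nut's plain face: it is 7 mm above nut_top; pins fully in: it meets nut_top.
- slot (a point): The key's place in the fixed wooden tool block (170 x 70 x 40 mm): middle of the slot, level with the block's top; x along the slot, z up. Slot 10 mm wide, 12 deep, from x -60 (open end) to +65 mm. The key stands with both pins in it, crossbar along it (either way round), head flat on the block. Three drills stand 88 mm to +x, at most 46 mm above the block.
- spare_disc: Bystander: spare dark cutting disc lying on the bench, 125 mm across, 4 mm thick; origin at the centre of its underside.
- screwdriver: Bystander: screwdriver lying on the bench, along its own x.
- side_handle: Bystander: the grinder's black screw-in side handle lying on the bench, 112 mm long along its own x, up to 38 mm thick.
There are look-alikes about, which are no part of the job. What is shaped like the part that bears key_grip but green or turquoise is not meant. There is more than one size of the part that bears slot; the job needs the larger.

How it is judged:
By the outcome, as a careful person would: the job done as asked, in the order asked, and still so for the second after the job is handed in, with the robot touching nothing.
It also fails if it takes over 64 s, if anything falls off the work surface, if the arm or the gripper's body presses on something with over 40 N, if the wrist force passes 120 N, or if a joint passes its speed limit or range.

## Working session

There is one attempt and no reset: what is moved stays moved. The work goes in short steps, Python scripts to look and compute and a tool call to move; the robot and the scene stay as the last step left them, time stands still between calls to the robot, and variables do not carry over. Pictures are saved under pics/ and viewed, at most 10 in all, crops included, and the job is handed in when it is done.

Besides the shell and the picture viewer there is one more tool, called after "Call:" as name(argument=value, ...), one argument or row to a line, values as JSON. move_arm: Moves the arm, as the interface text tells. Its arguments: {"type":"object","properties":{"offset":{"type":"array","items":{"type":"array","items":{"type":"number"}}},"delta_rot":{"type":"array","items":{"type":"array","items":{"type":"number"}}},"claw":{"type":"array","items":{"type":"number"}},"squeeze":{"type":"number"}},"required":["offset","delta_rot","claw"]}

```bash
mkdir -p pics
python3 - <<'E'
from workcell import ctrl, optics
import cv2,numpy as np
s=ctrl.read_state();print(s,ctrl.grip_depth)
ims=[]
for n in("scene","side"):
    c=optics.capture(n);cv2.imwrite(f"pics/{n}0.png",c["frame"][:,:,::-1]);np.savez(f"{n}0.npz",**c);print(n,c["K"].tolist(),c["pose"].round(3).tolist())
c=optics.capture("wrist");cv2.imwrite("pics/wrist0.png",c["frame"][:,:,::-1]);np.savez("wrist0.npz",**c);print(c["K"].tolist(),c["pose"].round(3).tolist())
E
```

```text
{'time_s': 0.0, 'q': array([-3.69112320e-02,  2.64753817e-01,  1.60533904e+00, -2.49664504e-05,
        1.27367245e+00, -3.69059571e-02]), 'joint_velocities': array([ 6.88257624e-04,  3.15371464e-05,  2.65446172e-04,  1.50532593e-03,
       -5.23492325e-04, -5.35441525e-04]), 'tau': array([-9.59501231e-04, -5.02113855e+01, -3.56871557e+01,  7.25938403e-02,
        2.92220683e-02, -1.93505334e-04]), 'eef_pos': array([6.74312496e-01, 7.82859585e-06, 2.37406414e-01]), 'eef_rot': array([ 0.70710564,  0.70710709, -0.00074802, -0.00078785]), 'force': array([ 0.49381716,  0.07495948, -0.57120266]), 'torque': array([-0.00326804,  0.04155233, -0.00694854]), 'grip_force': 0.0, 'gripper_width': 0.9997234506430278} 0.0187
scene [[496.36757804031095, 0.0, 256.0702285178354], [0.0, 496.36757804031095, 197.45606259868256], [0.0, 0.0, 1.0]] [[-0.167, 0.551, -0.817, 1.45], [0.986, 0.109, -0.129, -0.008], [0.018, -0.827, -0.562, 0.754], [0.0, 0.0, 0.0, 1.0]]
side [[394.2570427364464, 0.0, 253.02022163131195], [0.0, 394.2570427364464, 190.3170160211854], [0.0, 0.0, 1.0]] [[0.999, -0.017, 0.042, 0.481], [-0.044, -0.555, 0.83, -1.002], [0.01, -0.831, -0.556, 0.661], [0.0, 0.0, 0.0, 1.0]]
[[297.3186396354542, 0.0, 258.52299887014664], [0.0, 297.3186396354542, 186.9606375992389], [0.0, 0.0, 1.0]] [[1.0, 0.0, -0.001, 0.675], [0.0, -0.963, -0.268, 0.069], [-0.001, 0.268, -0.963, 0.382], [0.0, 0.0, 0.0, 1.0]]
```

View pics/scene0.png

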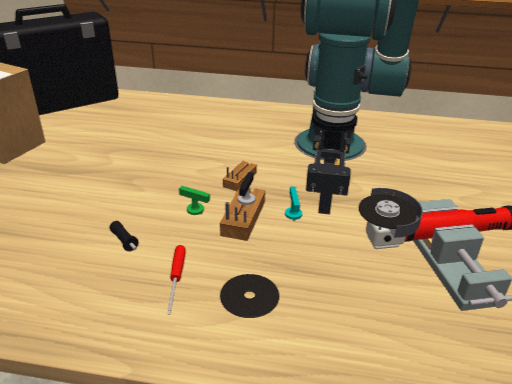

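View pics/side0.png

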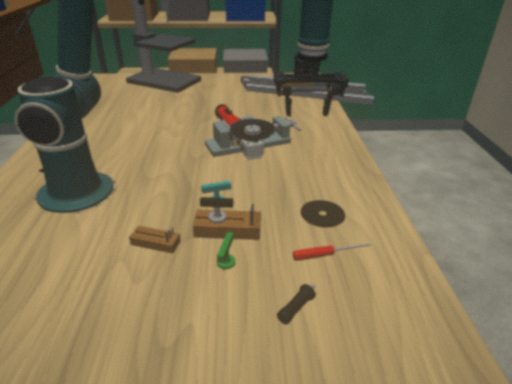

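The scene view shows three T-shapes: black/steel at scene (247,188), green at (195,200) and turquoise at (293,203). There are two blocks: the large one at (244,212) and a small one at (240,176). The black key in the large block fits. The nut is at scene (388,208) and side (252,129). I'll measure these and confirm in a crop.

```bash
cat > h.py <<'E'
import numpy as np,cv2
def ray(c,px):
    K,T=c["K"],c["pose"]; d=T[:3,:3]@np.linalg.solve(K,[px[0],px[1],1.]); return T[:3,3],d
def fish(c,px):
    K,T=c["K"],c["pose"]; v=np.array([px[0]-K[0,2],px[1]-K[1,2]])/K[0,0]; r=np.linalg.norm(v)+1e-9
    return T[:3,3],T[:3,:3]@np.array([*(v/r*np.sin(r)),np.cos(r)])
def onz(rd,z): o,d=rd; return o+d*(z-o[2])/d[2]
def fproj(c,P):
    K,T=c["K"],c["pose"]; p=T[:3,:3].T@(np.array(P)-T[:3,3]); h=np.hypot(p[0],p[1]); t=np.arctan2(h,p[2])
    return K[:2,2]+K[0,0]*t*p[:2]/h
def tri(a,b):
    A=np.zeros((3,3));B=np.zeros(3)
    for o,d in(a,b):
        d=d/np.linalg.norm(d);M=np.eye(3)-np.outer(d,d);A+=M;B+=M@o
    return np.linalg.solve(A,B)
E
python3 - <<'E'
from h import *
s=np.load("scene0.npz");d=np.load("side0.npz")
print("nut",onz(ray(s,(388,208)),.137),onz(ray(d,(252,129)),.137),tri(ray(s,(388,208)),ray(d,(252,129))))
print("key head",onz(ray(s,(246,199)),.048),onz(ray(d,(217,217)),.048))
print("bar",onz(ray(s,(247,184)),.089),onz(ray(d,(216,203)),.089),tri(ray(s,(247,184)),ray(d,(216,203))))
a=s["frame"][155:245,170:310];b=d["frame"][170:260,120:280]
a=cv2.resize(a,None,fx=5,fy=5,interpolation=2)[:, :,::-1][:450];b=cv2.resize(b,None,fx=5,fy=5,interpolation=2)[:,:,::-1]
cv2.imwrite("pics/crop1.png",np.hstack([cv2.resize(a,(390,450)) if 0 else a[:, :400],b[:,300:700]]))
E
```

```text
nut [0.53719736 0.13764088 0.137     ] [0.5331131  0.12555713 0.137     ] [0.53299792 0.13787516 0.13262132]
key head [ 0.43470155 -0.19344307  0.048     ] [ 0.43097915 -0.20458577  0.048     ]
bar [ 0.42836294 -0.1923831   0.089     ] [ 0.43006044 -0.20078197  0.089     ] [ 0.42837746 -0.19374135  0.08646789]
```

View pics/crop1.png

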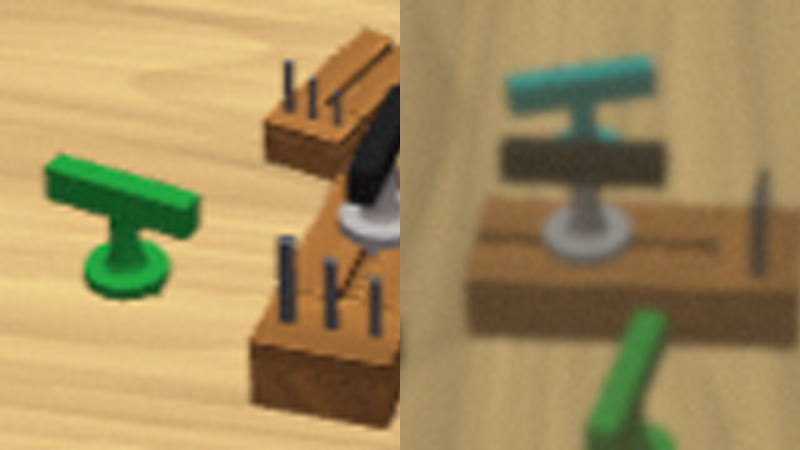

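View pics/wrist0.png

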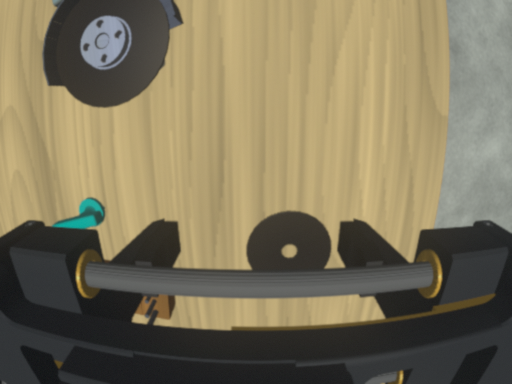

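The crop confirms the target: a black crossbar on a steel stem and head, standing in the larger block. The wrist view shows the nut at (105,42) with its four sockets visible. I'll measure those next.

Run:
```python
from h import *
w=np.load("wrist0.npz");s=np.load("scene0.npz");d=np.load("side0.npz")
f=w["frame"].astype(int)
print(onz(fish(w,(105,42)),.137), onz(fish(w,(92,210)),.008),onz(ray(s,(293,213)),.008),onz(fish(w,(82,222)),.06))
g=cv2.cvtColor(w["frame"],cv2.COLOR_RGB2GRAY)
sub=g[5:80,70:140]
m=(sub>120).astype(np.uint8)
# limit to bluish-grey
hsv=cv2.cvtColor(w["frame"],cv2.COLOR_RGB2HSV)[5:80,70:140]
m=((sub>100)&(hsv[...,1]<70)).astype(np.uint8)
n,l,st,c=cv2.connectedComponentsWithStats(m)
k=1+st[1:,4].argmax();print(st[k],c[k]+[70,5])
mm=(l==k).astype(np.uint8);cs,h=cv2.findContours(mm,cv2.RETR_CCOMP,cv2.CHAIN_APPROX_NONE)
big=max(cs,key=cv2.contourArea);e=cv2.fitEllipse(cv2.convexHull(big));print("ell",e[0][0]+70,e[0][1]+5,e[1])
P=onz(fish(w,(e[0][0]+70,e[0][1]+5)),.137);print("nut",P)
# holes
hull=cv2.fillPoly(np.zeros_like(mm),[cv2.convexHull(big)],1);hole=hull&(1-mm)
n,l,st,c=cv2.connectedComponentsWithStats(hole.astype(np.uint8))
for i in range(1,n):
    if st[i,4]>8:
        q=onz(fish(w,c[i]+[70,5]),.137);print(st[i,4],c[i]+[70,5],q,np.hypot(*(q-P)[:2]),np.degrees(np.arctan2(*(q-P)[1::-1])))
# block edges in side view: slot ends
for a,b in(((196,216),(256,218)),): print([onz(ray(d,p),.04) for p in ((200,217.5),(243,219.5))])
```

```text
[0.5377591  0.13468543 0.137     ] [ 0.42402507 -0.07145066  0.008     ] [ 0.41633458 -0.07406397  0.008     ] [ 0.43840978 -0.0696533   0.06      ]
[  10   11   52   54 1842] [104.3946797   41.47014115]
ell 105.54173278808594 41.81072235107422 (48.46504211425781, 56.140438079833984)
nut [0.53833127 0.13477313 0.137     ]
30 [99.23333333 22.86666667] [0.53058789 0.15455671 0.137     ] 0.021244999437889923 111.3755860965362
172 [121.22674419  47.51162791] [0.55474835 0.12693737 0.137     ] 0.018191193707176867 -25.51481283548445
26 [117.5         33.73076923] [0.55054348 0.14049665 0.137     ] 0.01348690947688294 25.11119501129744
26 [97.34615385 39.03846154] [0.52934043 0.13893986 0.137     ] 0.009909431591874846 155.1350064154436
27 [85.74074074 46.7037037 ] [0.51654971 0.13372212 0.137     ] 0.021806904823255518 -177.2375000052817
27 [103.44444444  57.88888889] [0.5364808  0.11988688 0.137     ] 0.015000824045070745 -97.08594949629193
[array([ 0.38683996, -0.19489791,  0.04      ]), array([ 0.49691349, -0.20673704,  0.04      ])]
```

Call:
move_arm(
  offset=[
    [0.53, -0.91, 0],
    [0.53, -0.91, 0],
    [0.53, -0.91, 0],
    [0, 0, 0],
    [0, 0, 0],
  ],
  delta_rot=[
    [0, 0, 0],
    [0, 0, 0],
    [0, 0, 0],
    [0, 0, 0],
    [0, 0, 0],
  ],
  claw=[-1, -1, -1, -1, -1],
)

```text
time_s: 0.78
eef_pos: [0.539, 0.0794, 0.239]
eef_rot: [0.707, 0.707, 0.0, 0.001]
force: [-0.6, -0.1, -0.3]
gripper_width: 1.003
grip_force: 0.0
```

Run:
```python
from h import *
from workcell import ctrl, optics
c=optics.capture("wrist");np.savez("wrist1.npz",**c)
p=fproj(c,(.537,.136,.137));print(p,ctrl.read_state()["eef_pos"]);u,v=map(int,p)
f=c["frame"][max(v-60,0):v+60,max(u-80,0):u+80];print(max(u-80,0),max(v-60,0));cv2.imwrite("pics/w1.png",cv2.resize(f,None,fx=5,fy=5,interpolation=2)[:,:,::-1])
```

```text
[255.38412847 121.04492475] [0.53946975 0.07918614 0.23900494]
175 61
```

View pics/w1.png

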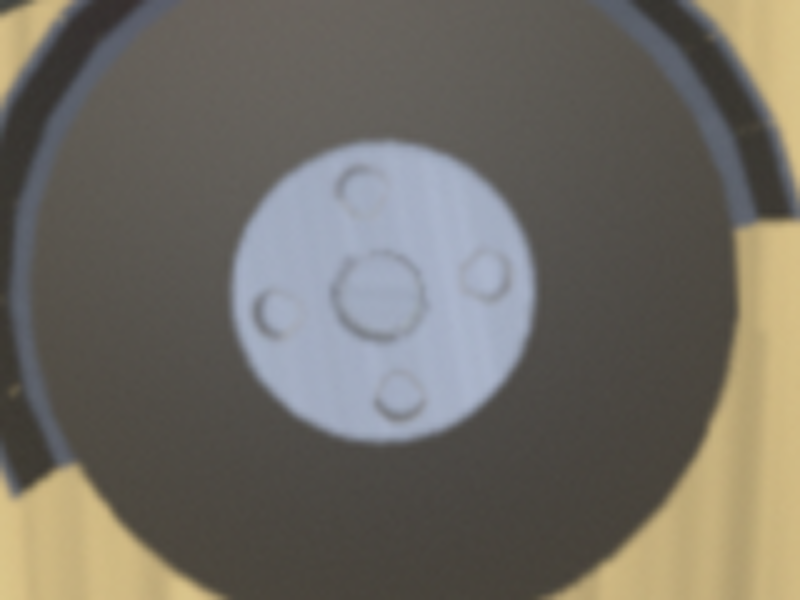

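The nut shows clearly. Its centre is at crop (381,293), with sockets at (361,190), (487,275), (401,395) and (278,313).

Run:
```python
from h import *
w=np.load("wrist1.npz")
Q=[onz(fish(w,(175+(a-2)/5,61+(b-2)/5)),.137) for a,b in((361,190),(487,275),(401,395),(278,313))]
C=np.mean(Q,0);print(C)
for q in Q:print(q.round(4),np.hypot(*(q-C)[:2]).round(4),np.degrees(np.arctan2(*(q-C)[1::-1])).round(1))
```

```text
[0.53332658 0.13752281 0.137     ]
[0.53   0.1547 0.137 ] 0.0175 101.1
[0.5507 0.1406 0.137 ] 0.0176 10.0
[0.5365 0.1205 0.137 ] 0.0173 -79.4
[0.5161 0.1343 0.137 ] 0.0175 -169.5
```

Call:
move_arm(
  offset=[
    [-0.91, -0.36, 0],
    [-0.91, -0.36, 0],
    [-0.91, -0.36, 0],
    [-0.91, -0.36, 0],
    [-0.91, -0.36, 0],
  ],
  delta_rot=[
    [0, 0, 0],
    [0, 0, 0],
    [0, 0, 0],
    [0, 0, 0],
    [0, 0, 0],
  ],
  claw=[-1, -1, -1, -1, -1],
)

```text
time_s: 1.45
eef_pos: [0.4488, -0.1506, 0.239]
eef_rot: [0.707, 0.707, 0.0, 0.0]
force: [1.7, 0.1, -0.5]
gripper_width: 1.003
grip_force: 0.0
```

Call:
move_arm(
  offset=[
    [-0.91, -0.36, 0],
    [0, 0, 0],
    [0, 0, 0],
    [0, 0, 0],
    [0, 0, 0],
  ],
  delta_rot=[
    [0, 0, 0],
    [0, 0, -1],
    [0, 0, -1],
    [0, 0, -1],
    [0, 0, -1],
  ],
  claw=[-1, -1, -1, -1, -1],
)

```text
time_s: 2.08
eef_pos: [0.4313, -0.1951, 0.2389]
eef_rot: [0.573, 0.819, -0.0, 0.0]
force: [-0.1, 0.2, -0.1]
gripper_width: 1.003
grip_force: 0.0
```

Call:
move_arm(
  offset=[
    [0, 0, 0],
    [0, 0, 0],
    [0, 0, 0],
    [0, 0, 0],
    [0, 0, 0],
  ],
  delta_rot=[
    [0, 0, -1],
    [0, 0, -1],
    [0, 0, -1],
    [0, 0, -1],
    [0, 0, -1],
  ],
  claw=[-1, -1, -1, -1, -1],
)

```text
time_s: 2.7
eef_pos: [0.4313, -0.1949, 0.2389]
eef_rot: [0.382, 0.924, -0.0, 0.0]
force: [-0.3, 0.5, 0.6]
gripper_width: 0.998
grip_force: 0.0
```

Call:
move_arm(
  offset=[
    [0, 0, 0],
    [0, 0, 0],
    [0, 0, 0],
    [0, 0, 0],
    [0, 0, 0],
  ],
  delta_rot=[
    [0, 0, -1],
    [0, 0, -1],
    [0, 0, -1],
    [0, 0, -1],
    [0, 0, -1],
  ],
  claw=[-1, -1, -1, -1, -1],
)

```text
time_s: 3.32
eef_pos: [0.4313, -0.1949, 0.2388]
eef_rot: [0.173, 0.985, -0.0, 0.0]
force: [0.1, 0.1, 0.7]
gripper_width: 0.997
grip_force: 0.0
```

Call:
move_arm(
  offset=[
    [0, 0, 0],
    [0, 0, 0],
    [0, 0, 0],
    [0, 0, 0],
    [0, 0, 0.5],
  ],
  delta_rot=[
    [0, 0, -1],
    [0, 0, -1],
    [0, 0, -1],
    [0, 0, -1],
    [0, 0, 0],
  ],
  claw=[-1, -1, -1, -1, -1],
)

```text
time_s: 3.95
eef_pos: [0.433, -0.1958, 0.2158]
eef_rot: [0.0, 1.0, -0.001, 0.002]
force: [0.6, -0.2, -0.9]
gripper_width: 0.998
grip_force: 0.0
```

Run:
```python
from h import *
from workcell import ctrl, optics
c=optics.capture("wrist");np.savez("wrist2.npz",**c)
s=ctrl.read_state();print(fproj(c,(.43,-.195,.089)),s["eef_pos"],s["q"],c["pose"].round(3).tolist())
cv2.imwrite("pics/w2.png",cv2.resize(c["frame"],None,fx=1.5,fy=1.5,interpolation=2)[:,:,::-1])
```

```text
[259.65367377 175.66896763] [ 0.43017294 -0.1942869   0.21085968] [-4.76882139e-01 -1.04894065e-01  2.05290895e+00 -1.77142287e-04
  1.19625331e+00 -2.04629535e+00] [[0.0, 0.962, 0.274, 0.364], [1.0, 0.0, -0.002, -0.195], [-0.002, 0.274, -0.962, 0.36], [0.0, 0.0, 0.0, 1.0]]
```

View pics/w2.png

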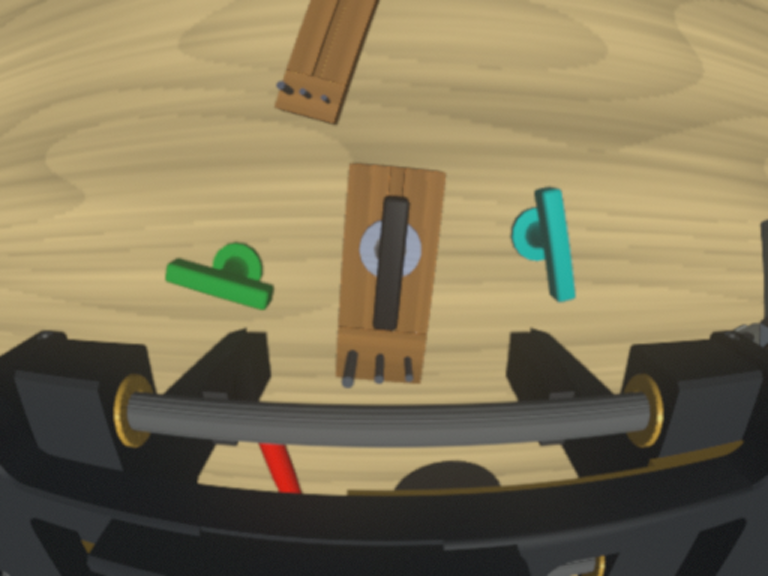

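The wrist view shows the black bar running from (397,198) to (386,329) in the 1.5x picture, on the large block, with the drills towards +x. Next I'll measure the bar's centre and angle.

Run:
```python
from h import *
w=np.load("wrist2.npz");f=w["frame"];g=f.max(2)
m=np.zeros(g.shape,np.uint8);m[128:224,240:285]=(g[128:224,240:285]<75)
n,l,st,c=cv2.connectedComponentsWithStats(m);k=1+st[1:,4].argmax();print(st[k],c[k])
r=cv2.minAreaRect(cv2.findContours((l==k).astype(np.uint8),0,1)[0][0]);print(r)
b=cv2.boxPoints(r);W=np.array([onz(fish(w,p),.1) for p in b]);print(W.round(4),W.mean(0))
for i in range(2):
    e=W[i+1]-W[i];print(np.linalg.norm(e),np.degrees(np.arctan2(e[1],e[0])))
print(onz(fish(w,(261,167)),.048), onz(fish(w,(390/1.5,250/1.5)),.048))
# block edges at z=.04 : right edge, left edge (1.5x px)
P=[onz(fish(w,(a/1.5,b/1.5)),.04) for a,b in((445,171),(421,382),(350,163),(336,377))];print(np.round(P,4))
```

```text
[ 249  131   23   89 1351] [259.86676536 175.49296817]
((259.7541198730469, 174.70492553710938), (17.20178985595703, 88.54396057128906), 5.19442892074585)
[[ 0.4684 -0.2068  0.1   ]
 [ 0.386  -0.1989  0.1   ]
 [ 0.3873 -0.1839  0.1   ]
 [ 0.4699 -0.1906  0.1   ]] [ 0.42789739 -0.1950511   0.1       ]
0.08273569176415316 174.5716581370708
0.015045526783506269 84.8683363647747
[ 0.43044131 -0.19349462  0.048     ] [ 0.43007543 -0.19456872  0.048     ]
[[ 0.3736 -0.1552  0.04  ]
 [ 0.5412 -0.1691  0.04  ]
 [ 0.3681 -0.223   0.04  ]
 [ 0.5368 -0.2384  0.04  ]]
```

Call:
move_arm(
  offset=[
    [0, 0, 0.6],
    [0, 0, 0.6],
    [0, 0, 0.6],
    [0, 0, 0.6],
    [0, 0, 0.3],
  ],
  delta_rot=[
    [0, 0, 1],
    [0, 0, 0],
    [0, 0, 0],
    [0, 0, 0],
    [0, 0, 0],
  ],
  claw=[-1, -1, -1, -1, -1],
)

```text
time_s: 4.62
eef_pos: [0.43, -0.1939, 0.0772]
eef_rot: [0.044, 0.999, 0.001, -0.001]
force: [-0.7, 0.7, 0.3]
gripper_width: 1.001
grip_force: 0.0
```

Call:
move_arm(
  offset=[
    [0, 0, 0.1],
    [0, 0, 0],
    [0, 0, 0],
  ],
  delta_rot=[
    [0, 0, 0],
    [0, 0, 0],
    [0, 0, 0],
  ],
  claw=[-1, -1, -1],
)

```text
time_s: 5.0
eef_pos: [0.4315, -0.194, 0.0749]
eef_rot: [0.044, 0.999, -0.0, 0.001]
force: [-0.8, -0.7, 0.2]
gripper_width: 1.001
grip_force: 0.0
```

Run:
```python
from h import *
from workcell import ctrl, optics
c=optics.capture("wrist");np.savez("wrist3.npz",**c)
s=ctrl.read_state();print(s["eef_pos"],s["eef_rot"],s["force"],s["q"])
f=c["frame"][150:330,130:390];cv2.imwrite("pics/w3.png",cv2.resize(f,None,fx=3,fy=3,interpolation=2)[:,:,::-1])
```

```text
[ 0.43143393 -0.19400262  0.07488309] [ 4.36343302e-02  9.99046944e-01 -4.81161787e-04  1.00858872e-03] [-0.36922585  0.11590855  0.34177794] [-4.75219057e-01  4.88918199e-02  2.18140999e+00 -3.84147999e-05
  9.09056083e-01 -1.95869538e+00]
```

View pics/w3.png

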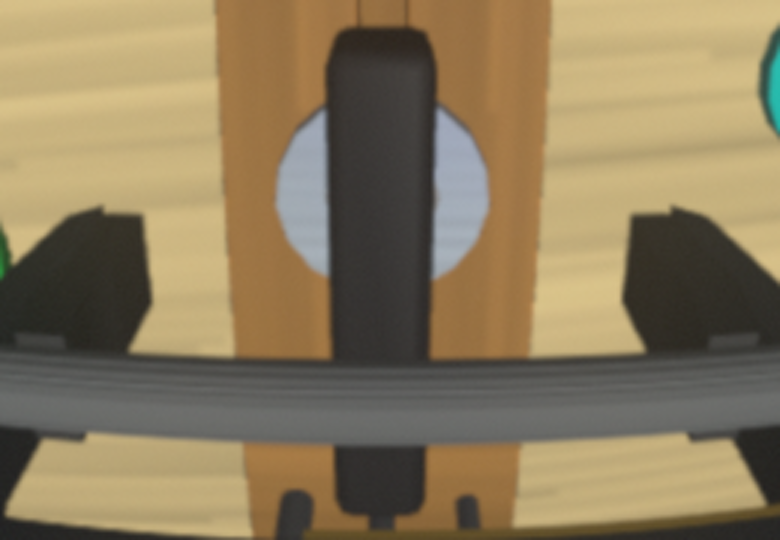

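Call:
move_arm(
  offset=[
    [0.04, -0.02, 0.1],
    [0, 0, 0],
    [0, 0, 0],
    [0, 0, 0],
    [0, 0, 0],
  ],
  delta_rot=[
    [0, 0, 0],
    [0, 0, 0],
    [0, 0, 0],
    [0, 0, 0],
    [0, 0, 0],
  ],
  claw=[-1, -1, 1, 1, 1],
  squeeze=50,
)

```text
time_s: 5.68
eef_pos: [0.4285, -0.1944, 0.0688]
eef_rot: [0.044, 0.999, -0.0, 0.0]
force: [1.1, 0.5, -0.5]
gripper_width: 0.686
grip_force: 0.0
```

Call:
move_arm(
  offset=[
    [0, 0, 0],
    [0, 0, 0],
    [0, 0, 0],
    [0, 0, 0],
    [0, 0, 0],
  ],
  delta_rot=[
    [0, 0, 0],
    [0, 0, 0],
    [0, 0, 0],
    [0, 0, 0],
    [0, 0, 0],
  ],
  claw=[1, 1, 1, 1, 1],
)

```text
time_s: 6.3
eef_pos: [0.4284, -0.1944, 0.0687]
eef_rot: [0.044, 0.999, -0.0, 0.0]
force: [-0.1, -0.6, -1.0]
gripper_width: 0.171
grip_force: 50.0
```

Run:
```python
from h import *
from workcell import ctrl, optics
c=optics.capture("wrist");np.savez("wrist4.npz",**c)
s=ctrl.read_state();print(s["eef_pos"],s["eef_rot"],s["force"],s["torque"],s["gripper_width"],s["grip_force"])
f=c["frame"][130:340,160:360];cv2.imwrite("pics/w4.png",cv2.resize(f,None,fx=2.8,fy=2.8,interpolation=2)[:,:,::-1])
```

```text
[ 0.42843299 -0.19439685  0.06867757] [ 4.36059229e-02  9.99048807e-01 -6.14276126e-05  1.65122697e-05] [-0.02211659 -0.92554115  0.09736288] [ 0.03574974 -0.08293554  0.02224031] 0.17007905823302993 49.99020829796791
```

View pics/w4.png

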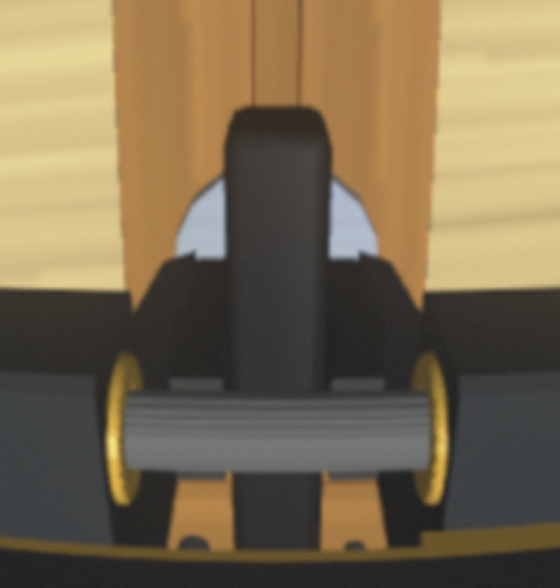

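The bar sits squarely between the pads. Its -x end has the lower edge at crop row 107 and the upper edge at about row 133. I'll use that end to get the grip offset along the bar.

Run:
```python
from h import *
w=np.load("wrist4.npz")
for col in(278,):
  for r,z in((107,.078),(130,.1),(136,.1)):
    p=onz(fish(w,(160+col/2.8,130+r/2.8)),z);print(p.round(4),(p+.042*np.array([np.cos(.0873),-np.sin(.0873),0])).round(4))
# head visible circle: left edge / right edge of head, widest rows
for c_,r in((176,250),(377,250)): print(onz(fish(w,(160+c_/2.8,130+r/2.8)),.048))
g=w["frame"].max(2);print(g[160:185,259].tolist())
```

```text
[ 0.3888 -0.1905  0.078 ] [ 0.4306 -0.1942  0.078 ]
[ 0.3874 -0.1905  0.1   ] [ 0.4292 -0.1941  0.1   ]
[ 0.3882 -0.1905  0.1   ] [ 0.4301 -0.1942  0.1   ]
[ 0.42442035 -0.21553464  0.048     ]
[ 0.42818595 -0.17247125  0.048     ]
[165, 165, 165, 164, 165, 164, 157, 130, 83, 56, 52, 51, 53, 52, 53, 52, 52, 53, 57, 58, 61, 64, 67, 69, 68]
```

Call:
move_arm(
  offset=[
    [0, 0, -0.2],
    [0, 0, -0.8],
    [0, 0, -0.9],
    [0, 0, -0.9],
    [0, 0, -0.8],
  ],
  delta_rot=[
    [0, 0, 0],
    [0, 0, 0],
    [0, 0, 0],
    [0, 0, 0],
    [0, 0, 0],
  ],
  claw=[1, 1, 1, 1, 1],
)

```text
time_s: 6.98
eef_pos: [0.4282, -0.1942, 0.2509]
eef_rot: [0.044, 0.999, -0.0, 0.0]
force: [0.8, -0.5, -1.9]
gripper_width: 0.178
grip_force: 50.0
```

Call:
move_arm(
  offset=[
    [-0.1, 0.45, 0],
    [-0.186, 0.849, 0],
    [-0.186, 0.849, 0],
    [-0.186, 0.849, 0],
    [-0.186, 0.849, 0],
  ],
  delta_rot=[
    [0, 0, 0],
    [0, 0, 0],
    [0, 0, 0],
    [0, 0, 0],
    [0, 0, 0],
  ],
  claw=[1, 1, 1, 1, 1],
)

```text
time_s: 7.6
eef_pos: [0.4871, -0.0051, 0.2491]
eef_rot: [0.044, 0.999, -0.0, 0.0]
force: [0.2, -0.1, -1.9]
gripper_width: 0.172
grip_force: 50.0
```

Call:
move_arm(
  offset=[
    [-0.186, 0.849, 0],
    [-0.186, 0.849, 0],
    [-0.186, 0.849, 0],
    [-0.09, 0.4, 0],
    [0, 0, 0],
  ],
  delta_rot=[
    [0, 0, 0],
    [0, 0, 0],
    [0, 0, 0],
    [0, 0, -0.5],
    [0, 0, -0.6],
  ],
  claw=[1, 1, 1, 1, 1],
)

```text
time_s: 8.22
eef_pos: [0.5323, 0.1387, 0.2486]
eef_rot: [-0.007, 1.0, -0.0, -0.0]
force: [0.4, -0.8, -1.9]
gripper_width: 0.174
grip_force: 50.0
```

Call:
move_arm(
  offset=[
    [0, 0, 0.3],
    [0, 0, 0.3],
    [0, 0, 0.3],
    [0, 0, 0.2],
    [0, 0, 0],
  ],
  delta_rot=[
    [0, 0, -1],
    [0, 0, -1],
    [0, 0, 0],
    [0, 0, 0],
    [0, 0, 0],
  ],
  claw=[1, 1, 1, 1, 1],
)

```text
time_s: 8.85
eef_pos: [0.5316, 0.1372, 0.1926]
eef_rot: [-0.091, 0.996, -0.0, -0.001]
force: [0.2, -0.1, -2.2]
gripper_width: 0.175
grip_force: 50.0
```

```bash
cat > st.py <<'E'
from h import *
from workcell import ctrl
from scipy.spatial.transform import Rotation as R
s=ctrl.read_state();M=R.from_quat(s["eef_rot"]).as_matrix()
print("t",s["time_s"],"p",s["eef_pos"].round(5),"baryaw",np.degrees(np.arctan2(-M[1,0],-M[0,0])).round(2),"tilt",M[:,2].round(4),"F",s["force"].round(2),"T",s["torque"].round(3),"w",round(s["gripper_width"],4),"q6",s["q"][5].round(3))
key=s["eef_pos"]+M@[-.001,0,0];d=np.array([.5333,.1375,0])-key
print("to nut tool xy (units)",(M.T@[d[0],d[1],0]/.05).round(3),"fz",s["eef_pos"][2]-.1657)
E
python3 st.py; python3 -c "
from workcell import optics;import cv2
c=optics.capture('wrist');cv2.imwrite('pics/w5.png',cv2.resize(c['frame'][100:340,130:390],None,fx=2.4,fy=2.4,interpolation=2)[:,:,::-1])
"
```

```text
t 8.85 p [0.53158 0.13719 0.1926 ] baryaw 10.46 tilt [-2.2e-03 -5.0e-04 -1.0e+00] F [ 0.15 -0.1  -2.21] T [ 0.138 -0.012  0.011] w 0.1748 q6 -1.546
to nut tool xy (units) [-0.015 -0.    -0.   ] fz 0.026897703718875204
```

View pics/w5.png

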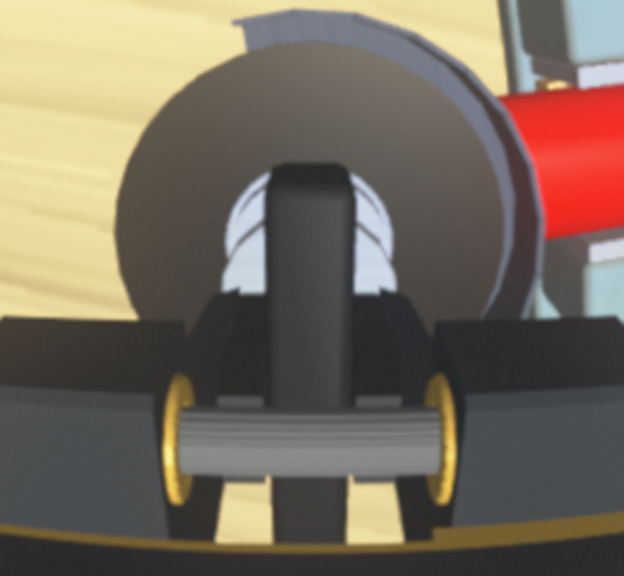

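The head is concentric with the nut behind the bar, so I'll descend gently and feel for contact.

Call:
move_arm(
  offset=[
    [-0.015, 0, 0.1],
    [0, 0, 0.1],
    [0, 0, 0.1],
    [0, 0, 0.05],
    [0, 0, 0],
  ],
  delta_rot=[
    [0, 0, 0],
    [0, 0, 0],
    [0, 0, 0],
    [0, 0, 0],
    [0, 0, 0],
  ],
  claw=[1, 1, 1, 1, 1],
)

```text
time_s: 9.52
eef_pos: [0.5328, 0.1376, 0.1759]
eef_rot: [-0.091, 0.996, -0.0, -0.0]
force: [-0.4, -0.4, -1.8]
gripper_width: 0.172
grip_force: 50.0
```

Call:
move_arm(
  offset=[
    [0, 0, 0.03],
    [0, 0, 0.02],
    [0, 0, 0],
  ],
  delta_rot=[
    [0, 0, 0],
    [0, 0, 0],
    [0, 0, 0],
  ],
  claw=[1, 1, 1],
)

```text
time_s: 9.9
eef_pos: [0.533, 0.1377, 0.1737]
eef_rot: [-0.092, 0.996, -0.0, -0.0]
force: [-0.5, -0.1, -2.4]
gripper_width: 0.176
grip_force: 50.0
```

```bash
python3 st.py
```

```text
t 9.9 p [0.53304 0.13768 0.17367] baryaw 10.5 tilt [-1.e-04 -0.e+00 -1.e+00] F [-0.47 -0.09 -2.42] T [ 0.085 -0.01  -0.015] w 0.1756 q6 -1.547
to nut tool xy (units) [ 0.016 -0.004  0.   ] fz 0.00796659955519971
```

Call:
move_arm(
  offset=[
    [0.01, 0, 0.02],
    [0, 0, 0.02],
    [0, 0, 0.02],
    [0, 0, 0],
  ],
  delta_rot=[
    [0, 0, 0],
    [0, 0, 0],
    [0, 0, 0],
    [0, 0, 0],
  ],
  claw=[1, 1, 1, 1],
)

```text
time_s: 10.4
eef_pos: [0.5325, 0.1376, 0.1706]
eef_rot: [-0.091, 0.996, -0.0, -0.0]
force: [0.1, -0.3, -1.5]
gripper_width: 0.172
grip_force: 50.0
```

```bash
python3 st.py
```

```text
t 10.4 p [0.53248 0.13755 0.17055] baryaw 10.5 tilt [-3.e-04 -1.e-04 -1.e+00] F [ 0.12 -0.35 -1.46] T [ 0.115 -0.117 -0.023] w 0.1722 q6 -1.547
to nut tool xy (units) [ 0.004 -0.004  0.   ] fz 0.00485193762747782
```

Call:
move_arm(
  offset=[
    [0, 0, 0.02],
    [0, 0, 0.02],
    [0, 0, 0],
  ],
  delta_rot=[
    [0, 0, 0],
    [0, 0, 0],
    [0, 0, 0],
  ],
  claw=[1, 1, 1],
)

```text
time_s: 10.78
eef_pos: [0.5325, 0.1376, 0.1686]
eef_rot: [-0.092, 0.996, -0.0, -0.0]
force: [-0.5, -0.1, -2.5]
gripper_width: 0.175
grip_force: 50.0
```

```bash
python3 st.py
```

```text
t 10.775 p [0.53249 0.13758 0.16856] baryaw 10.5 tilt [-2.e-04 -0.e+00 -1.e+00] F [-0.49 -0.14 -2.52] T [ 0.132 -0.1    0.042] w 0.1751 q6 -1.547
to nut tool xy (units) [ 0.004 -0.004  0.   ] fz 0.0028566001147838083
```

Still no contact force, so the pins are entering the sockets. I'll go on to the seat.

Call:
move_arm(
  offset=[
    [0, 0, 0.02],
    [0, 0, 0.02],
    [0, 0, 0],
  ],
  delta_rot=[
    [0, 0, 0],
    [0, 0, 0],
    [0, 0, 0],
  ],
  claw=[1, 1, 1],
)

```text
time_s: 11.15
eef_pos: [0.5325, 0.1376, 0.1666]
eef_rot: [-0.091, 0.996, -0.0, -0.0]
force: [-0.3, 0.1, -2.3]
gripper_width: 0.179
grip_force: 50.0
```

Call:
move_arm(
  offset=[
    [0, 0, 0.015],
    [0, 0, 0],
  ],
  delta_rot=[
    [0, 0, 0],
    [0, 0, 0],
  ],
  claw=[1, 1],
)

```text
time_s: 11.4
eef_pos: [0.5325, 0.1376, 0.1659]
eef_rot: [-0.091, 0.996, -0.0, -0.0]
force: [0.2, 0.2, -1.2]
gripper_width: 0.172
grip_force: 50.0
```

```bash
python3 st.py
```

```text
t 11.4 p [0.53254 0.13758 0.16589] baryaw 10.5 tilt [-1.e-04 -0.e+00 -1.e+00] F [ 0.18  0.25 -1.15] T [ 0.077 -0.035  0.005] w 0.1725 q6 -1.546
to nut tool xy (units) [ 0.005 -0.004  0.   ] fz 0.00019248898680432336
```

Call:
move_arm(
  offset=[
    [0, 0, 0.01],
    [0, 0, 0],
  ],
  delta_rot=[
    [0, 0, 0],
    [0, 0, 0],
  ],
  claw=[1, 1],
)

```text
time_s: 11.65
eef_pos: [0.5327, 0.1376, 0.1656]
eef_rot: [-0.091, 0.996, 0.0, 0.0]
force: [-1.5, -0.6, -0.0]
gripper_width: 0.179
grip_force: 50.0
```

Call:
move_arm(
  offset=[
    [0, 0, 0.008],
    [0, 0, 0],
  ],
  delta_rot=[
    [0, 0, 0],
    [0, 0, 0],
  ],
  claw=[1, 1],
)

```text
time_s: 11.9
eef_pos: [0.5328, 0.1376, 0.1656]
eef_rot: [-0.091, 0.996, 0.0, 0.0]
force: [-0.7, 0.3, 2.2]
gripper_width: 0.174
grip_force: 50.0
```

```bash
python3 st.py
```

```text
t 11.9 p [0.53276 0.1376  0.16559] baryaw 10.5 tilt [ 5.e-04  1.e-04 -1.e+00] F [-0.75  0.27  2.24] T [0.072 0.167 0.008] w 0.1742 q6 -1.547
to nut tool xy (units) [ 0.01  -0.004 -0.   ] fz -0.0001140306873413377
```

Seated: there is about 4 N of contact at exactly the expected depth. Now turning clockwise.

Call:
move_arm(
  offset=[
    [0, 0.001, 0],
    [0, 0.001, 0],
    [0, 0.001, 0],
    [0, 0, 0],
  ],
  delta_rot=[
    [0, 0, 0.6],
    [0, 0, 0.6],
    [0, 0, 0.6],
    [0, 0, 0],
  ],
  claw=[1, 1, 1, 1],
)

```text
time_s: 12.4
eef_pos: [0.5329, 0.1376, 0.1656]
eef_rot: [-0.014, 1.0, -0.0, 0.0]
force: [-0.4, -1.9, 2.1]
gripper_width: 0.173
grip_force: 50.0
```

```bash
python3 st.py
```

```text
t 12.4 p [0.5329  0.13764 0.16555] baryaw 1.56 tilt [ 9.e-04 -3.e-04 -1.e+00] F [-0.43 -1.93  2.09] T [-0.113  0.106  0.222] w 0.173 q6 -1.39
to nut tool xy (units) [ 0.012 -0.003 -0.   ] fz -0.00014703407245705846
```

Call:
move_arm(
  offset=[
    [0, 0.001, 0],
    [0, 0.001, 0],
    [0, 0.001, 0],
    [0, 0.001, 0],
    [0, 0, 0],
  ],
  delta_rot=[
    [0, 0, 0.6],
    [0, 0, 0.6],
    [0, 0, 0.6],
    [0, 0, 0.6],
    [0, 0, 0],
  ],
  claw=[1, 1, 1, 1, 1],
)

```text
time_s: 13.02
eef_pos: [0.5329, 0.1377, 0.1656]
eef_rot: [0.091, 0.996, -0.0, 0.0]
force: [-0.3, -1.4, 4.4]
gripper_width: 0.175
grip_force: 50.0
```

```bash
python3 st.py
```

```text
t 13.025 p [0.53294 0.13766 0.16556] baryaw -10.41 tilt [ 9.e-04 -5.e-04 -1.e+00] F [-0.27 -1.37  4.43] T [-0.308  0.091  0.199] w 0.1747 q6 -1.181
to nut tool xy (units) [ 0.012 -0.002 -0.   ] fz -0.0001383600125260398
```

Call:
move_arm(
  offset=[
    [0, 0.001, 0],
    [0, 0.001, 0],
    [0, 0, 0],
  ],
  delta_rot=[
    [0, 0, 0.5],
    [0, 0, 0.5],
    [0, 0, 0],
  ],
  claw=[1, 1, 1],
)

```text
time_s: 13.4
eef_pos: [0.533, 0.1377, 0.1655]
eef_rot: [0.134, 0.991, -0.0, 0.0]
force: [-1.9, -3.4, 4.7]
gripper_width: 0.17
grip_force: 50.1
```

```bash
python3 st.py
```

```text
t 13.4 p [0.53295 0.1377  0.16554] baryaw -15.39 tilt [ 8.e-04 -6.e-04 -1.e+00] F [-1.92 -3.37  4.67] T [-0.448  0.123  0.217] w 0.1705 q6 -1.094
to nut tool xy (units) [ 0.012 -0.002 -0.   ] fz -0.00016355823874564246
```

Call:
move_arm(
  offset=[
    [0, -0.003, -0.003],
    [0, 0, 0],
    [0, 0, 0],
  ],
  delta_rot=[
    [0, 0, 0.5],
    [0, 0, 0.5],
    [0, 0, 0],
  ],
  claw=[1, 1, 1],
)

```text
time_s: 13.78
eef_pos: [0.5329, 0.1377, 0.1655]
eef_rot: [0.177, 0.984, -0.0, 0.0]
force: [0.3, -3.3, 3.9]
gripper_width: 0.174
grip_force: 50.1
```

```bash
python3 st.py
```

```text
t 13.775 p [0.53291 0.13767 0.16554] baryaw -20.39 tilt [ 8.e-04 -3.e-04 -1.e+00] F [ 0.29 -3.26  3.9 ] T [-0.425  0.057  0.156] w 0.1737 q6 -1.007
to nut tool xy (units) [ 0.011 -0.    -0.   ] fz -0.00016433361957599035
```

Call:
move_arm(
  offset=[
    [0, -0.002, 0],
    [0, 0, 0],
    [0, 0, 0],
  ],
  delta_rot=[
    [0, 0, 0.5],
    [0, 0, 0.5],
    [0, 0, 0],
  ],
  claw=[1, 1, 1],
)

```text
time_s: 14.15
eef_pos: [0.5329, 0.1377, 0.1655]
eef_rot: [0.22, 0.976, 0.0, 0.0]
force: [-1.1, -3.1, 3.3]
gripper_width: 0.173
grip_force: 50.1
```

```bash
python3 st.py
```

```text
t 14.15 p [0.5329  0.13767 0.16554] baryaw -25.39 tilt [ 9.e-04 -2.e-04 -1.e+00] F [-1.09 -3.15  3.29] T [-0.439 -0.037  0.229] w 0.1735 q6 -0.92
to nut tool xy (units) [ 0.011  0.    -0.   ] fz -0.00015914223939542116
```

Call:
move_arm(
  offset=[
    [0, 0, 0],
    [0, 0, 0],
    [0, 0, 0],
  ],
  delta_rot=[
    [0, 0, 0.5],
    [0, 0, 0.5],
    [0, 0, 0],
  ],
  claw=[1, 1, 1],
)

```text
time_s: 14.52
eef_pos: [0.5329, 0.1376, 0.1655]
eef_rot: [0.262, 0.965, 0.0, 0.0]
force: [0.5, -3.7, 5.7]
gripper_width: 0.174
grip_force: 50.1
```

```bash
python3 st.py
```

```text
t 14.525 p [0.53288 0.13764 0.16552] baryaw -30.39 tilt [ 8.e-04 -2.e-04 -1.e+00] F [ 0.52 -3.71  5.74] T [-0.487 -0.019  0.208] w 0.1741 q6 -0.832
to nut tool xy (units) [ 0.011  0.002 -0.   ] fz -0.00018469316965286087
```

Call:
move_arm(
  offset=[
    [0.002, -0.003, -0.005],
    [0, 0, 0],
    [0, 0, 0],
  ],
  delta_rot=[
    [0, 0, 0.5],
    [0, 0, 0.5],
    [0, 0, 0],
  ],
  claw=[1, 1, 1],
)

```text
time_s: 14.9
eef_pos: [0.5328, 0.1377, 0.1656]
eef_rot: [0.304, 0.953, 0.0, 0.0]
force: [0.8, -2.2, 2.8]
gripper_width: 0.174
grip_force: 50.1
```

```bash
python3 st.py
```

```text
t 14.9 p [0.53278 0.13766 0.16557] baryaw -35.39 tilt [ 0.001 -0.    -1.   ] F [ 0.8  -2.16  2.79] T [-0.458 -0.293  0.242] w 0.1738 q6 -0.745
to nut tool xy (units) [ 0.01   0.003 -0.   ] fz -0.00013010781889671863
```

Call:
move_arm(
  offset=[
    [0, 0, 0],
    [0, 0, 0],
    [0, 0, 0],
  ],
  delta_rot=[
    [0, 0, 0.5],
    [0, 0, 0.5],
    [0, 0, 0],
  ],
  claw=[1, 1, 1],
)

```text
time_s: 15.28
eef_pos: [0.5327, 0.1376, 0.1655]
eef_rot: [0.345, 0.939, 0.0, 0.0]
force: [1.7, -2.4, 3.2]
gripper_width: 0.172
grip_force: 50.1
```

```bash
python3 st.py
```

```text
t 15.275 p [0.53274 0.13765 0.16553] baryaw -40.39 tilt [ 8.e-04 -1.e-04 -1.e+00] F [ 1.7  -2.39  3.23] T [-0.503 -0.386  0.224] w 0.1721 q6 -0.658
to nut tool xy (units) [ 0.01   0.005 -0.   ] fz -0.0001722195873097021
```

Call:
move_arm(
  offset=[
    [0, 0, 0],
    [0, 0, 0],
    [0, 0, 0],
  ],
  delta_rot=[
    [0, 0, 0.5],
    [0, 0, 0.5],
    [0, 0, 0],
  ],
  claw=[1, 1, 1],
)

```text
time_s: 15.65
eef_pos: [0.5327, 0.1377, 0.1656]
eef_rot: [0.386, 0.923, 0.0, 0.0]
force: [1.2, -2.7, 3.2]
gripper_width: 0.175
grip_force: 50.1
```

```bash
python3 st.py
```

```text
t 15.65 p [0.53274 0.13767 0.16557] baryaw -45.39 tilt [ 9.e-04  0.e+00 -1.e+00] F [ 1.22 -2.74  3.2 ] T [-0.486 -0.413  0.162] w 0.1746 q6 -0.571
to nut tool xy (units) [ 0.01   0.006 -0.   ] fz -0.00013197060779812642
```

Call:
move_arm(
  offset=[
    [0, 0, 0],
    [0, 0, 0],
    [0, 0, 0],
  ],
  delta_rot=[
    [0, 0, 0.5],
    [0, 0, 0.5],
    [0, 0, 0],
  ],
  claw=[1, 1, 1],
)

```text
time_s: 16.02
eef_pos: [0.5327, 0.1377, 0.1656]
eef_rot: [0.425, 0.905, 0.0, 0.0]
force: [2.4, -3.0, 2.6]
gripper_width: 0.177
grip_force: 50.4
```

```bash
python3 st.py
```

```text
t 16.025 p [0.53271 0.13769 0.16559] baryaw -50.35 tilt [ 8.e-04 -1.e-04 -1.e+00] F [ 2.44 -2.97  2.64] T [-0.54  -0.434  0.525] w 0.1772 q6 -0.484
to nut tool xy (units) [ 0.01   0.007 -0.   ] fz -0.0001137864013438239
```

Call:
move_arm(
  offset=[
    [0, 0, 0],
    [0, 0, 0],
  ],
  delta_rot=[
    [0, 0, 0.2],
    [0, 0, 0],
  ],
  claw=[1, 1],
)

```text
time_s: 16.27
eef_pos: [0.5326, 0.1377, 0.1655]
eef_rot: [0.434, 0.901, 0.0, 0.0]
force: [2.7, -3.9, 2.8]
gripper_width: 0.174
grip_force: 50.7
```

```bash
python3 st.py
```

```text
t 16.275 p [0.53263 0.13772 0.16555] baryaw -51.44 tilt [ 7.e-04 -1.e-04 -1.e+00] F [ 2.65 -3.86  2.84] T [-0.465 -0.578  0.677] w 0.1744 q6 -0.465
to nut tool xy (units) [ 0.008  0.008 -0.   ] fz -0.00015314823882833783
```

Torque has risen to 0.68 N m against 0.2 of drag, so the nut is on its stop. I'll relax the key within the socket play and lift out.

Call:
move_arm(
  offset=[
    [0, 0, 0],
    [0, 0, 0],
    [0, 0, 0],
  ],
  delta_rot=[
    [0, 0, -0.4],
    [0, 0, -0.4],
    [0, 0, 0],
  ],
  claw=[1, 1, 1],
)

```text
time_s: 16.65
eef_pos: [0.5323, 0.1379, 0.1656]
eef_rot: [0.403, 0.915, 0.0, -0.0]
force: [2.3, -2.4, 2.6]
gripper_width: 0.173
grip_force: 50.0
```

```bash
python3 st.py
```

```text
t 16.65 p [0.53234 0.13787 0.16555] baryaw -47.51 tilt [-1.e-04  6.e-04 -1.e+00] F [ 2.27 -2.38  2.58] T [-0.406 -0.495  0.066] w 0.1728 q6 -0.534
to nut tool xy (units) [0.002 0.009 0.   ] fz -0.00014569622169427476
```

Call:
move_arm(
  offset=[
    [0, 0, -0.05],
    [0, 0, -0.05],
    [0, 0, -0.1],
    [0, 0, -0.5],
    [0, 0, -0.9],
  ],
  delta_rot=[
    [0, 0, 0],
    [0, 0, 0],
    [0, 0, 0],
    [0, 0, 0],
    [0, 0, 0],
  ],
  claw=[1, 1, 1, 1, 1],
)

```text
time_s: 17.27
eef_pos: [0.5296, 0.1372, 0.2435]
eef_rot: [0.403, 0.915, -0.002, -0.003]
force: [0.0, 0.7, -1.4]
gripper_width: 0.174
grip_force: 50.0
```

Call:
move_arm(
  offset=[
    [0, 0, 0],
    [0, 0, 0],
    [0, 0, 0],
    [0, 0, 0],
    [0, 0, 0],
  ],
  delta_rot=[
    [0, 0, -0.5],
    [0, 0, -1],
    [0, 0, -1],
    [0, 0, -1],
    [0, 0, -1],
  ],
  claw=[1, 1, 1, 1, 1],
)

```text
time_s: 17.9
eef_pos: [0.5313, 0.1375, 0.2451]
eef_rot: [0.215, 0.977, -0.0, -0.001]
force: [-1.3, -0.2, -2.0]
gripper_width: 0.173
grip_force: 50.0
```

Call:
move_arm(
  offset=[
    [0, 0, 0],
    [0, 0, 0],
    [0, 0, 0],
    [0, 0, 0],
    [0, 0, 0],
  ],
  delta_rot=[
    [0, 0, -1],
    [0, 0, -1],
    [0, 0, -1],
    [0, 0, -1],
    [0, 0, 0],
  ],
  claw=[1, 1, 1, 1, 1],
)

```text
time_s: 18.52
eef_pos: [0.5315, 0.1376, 0.2451]
eef_rot: [0.044, 0.999, -0.0, -0.001]
force: [-0.3, -0.7, -1.9]
gripper_width: 0.174
grip_force: 50.0
```

```bash
python3 st.py
```

```text
t 18.525 p [0.53151 0.13758 0.24511] baryaw -5.06 tilt [-2.e-03 -3.e-04 -1.e+00] F [-0.32 -0.72 -1.95] T [ 0.08  -0.093 -0.013] w 0.1739 q6 -1.275
to nut tool xy (units) [-0.016  0.001 -0.   ] fz 0.07941330379185074
```

Call:
move_arm(
  offset=[
    [0.092, -0.424, 0],
    [0.184, -0.849, 0],
    [0.184, -0.849, 0],
    [0.184, -0.849, 0],
    [0.184, -0.849, 0],
  ],
  delta_rot=[
    [0, 0, 0],
    [0, 0, 0],
    [0, 0, 0],
    [0, 0, 0],
    [0, 0, 0],
  ],
  claw=[1, 1, 1, 1, 1],
)

```text
time_s: 19.15
eef_pos: [0.4729, -0.0509, 0.2455]
eef_rot: [0.044, 0.999, -0.0, -0.0]
force: [-0.1, -0.1, -2.0]
gripper_width: 0.175
grip_force: 50.0
```

Call:
move_arm(
  offset=[
    [0.184, -0.849, 0],
    [0.184, -0.849, 0],
    [0.184, -0.849, 0],
    [0.092, -0.424, 0],
    [0, 0, 0],
  ],
  delta_rot=[
    [0, 0, 0],
    [0, 0, 0],
    [0, 0, 0],
    [0, 0, 0],
    [0, 0, 0],
  ],
  claw=[1, 1, 1, 1, 1],
)

```text
time_s: 19.77
eef_pos: [0.428, -0.1957, 0.2454]
eef_rot: [0.046, 0.999, -0.0, -0.0]
force: [1.1, 0.5, -2.2]
gripper_width: 0.172
grip_force: 50.0
```

Call:
move_arm(
  offset=[
    [0, 0, 0.8],
    [0, 0, 0.8],
    [0, 0, 0.8],
    [0, 0, 0.7],
    [0, 0, 0],
  ],
  delta_rot=[
    [0, 0, 0],
    [0, 0, 0],
    [0, 0, 0],
    [0, 0, 0],
    [0, 0, 0],
  ],
  claw=[1, 1, 1, 1, 1],
)

```text
time_s: 20.4
eef_pos: [0.4264, -0.192, 0.0876]
eef_rot: [0.044, 0.999, 0.002, -0.003]
force: [0.4, 0.8, -2.3]
gripper_width: 0.175
grip_force: 50.0
```

```bash
python3 st.py
```

```text
t 20.4 p [ 0.42644 -0.19204  0.08762] baryaw -4.99 tilt [-0.0068  0.0037 -1.    ] F [ 0.36  0.85 -2.29] T [ 0.082 -0.007  0.037] w 0.1755 q6 -1.96
to nut tool xy (units) [-1.536  6.752  0.01 ] fz -0.07807525330938822
```

Let it settle before the fine approach.

Call:
move_arm(
  offset=[
    [0, 0, 0],
    [0, 0, 0],
    [0, 0, 0],
  ],
  delta_rot=[
    [0, 0, 0],
    [0, 0, 0],
    [0, 0, 0],
  ],
  claw=[1, 1, 1],
)

```text
time_s: 20.78
eef_pos: [0.4306, -0.1947, 0.092]
eef_rot: [0.044, 0.999, -0.001, 0.001]
force: [-0.3, -0.1, -1.8]
gripper_width: 0.174
grip_force: 50.0
```

```bash
python3 st.py
```

```text
t 20.775 p [ 0.43057 -0.19466  0.09205] baryaw -5.0 tilt [ 0.0026 -0.0013 -1.    ] F [-0.27 -0.08 -1.81] T [ 0.106 -0.08  -0.02 ] w 0.1742 q6 -1.961
to nut tool xy (units) [-1.448e+00  6.797e+00 -3.000e-03] fz -0.07365331542789798
```

Call:
move_arm(
  offset=[
    [0.02, 0, 0.1],
    [0, 0, 0.1],
    [0, 0, 0.06],
    [0, 0, 0.06],
    [0, 0, 0],
  ],
  delta_rot=[
    [0, 0, 0],
    [0, 0, 0],
    [0, 0, 0],
    [0, 0, 0],
    [0, 0, 0],
  ],
  claw=[1, 1, 1, 1, 1],
)

```text
time_s: 21.4
eef_pos: [0.4282, -0.1939, 0.074]
eef_rot: [0.044, 0.999, 0.0, -0.0]
force: [-0.2, 0.2, -1.7]
gripper_width: 0.174
grip_force: 50.0
```

```bash
python3 st.py
```

```text
t 21.4 p [ 0.42816 -0.19389  0.07401] baryaw -5.0 tilt [-8.e-04  4.e-04 -1.e+00] F [-0.2   0.2  -1.73] T [ 0.082 -0.039 -0.044] w 0.1745 q6 -1.962
to nut tool xy (units) [-1.497e+00  6.786e+00  1.000e-03] fz -0.09168833053621459
```

Call:
move_arm(
  offset=[
    [0, -0.005, 0.03],
    [0, 0, 0.03],
    [0, 0, 0.02],
    [0, 0, 0.01],
    [0, 0, 0],
  ],
  delta_rot=[
    [0, 0, 0],
    [0, 0, 0],
    [0, 0, 0],
    [0, 0, 0],
    [0, 0, 0],
  ],
  claw=[1, 1, 1, 1, 1],
)

```text
time_s: 22.02
eef_pos: [0.4284, -0.1943, 0.0699]
eef_rot: [0.044, 0.999, 0.0, -0.0]
force: [-0.5, 0.2, -2.2]
gripper_width: 0.174
grip_force: 50.0
```

Call:
move_arm(
  offset=[
    [0, 0, 0.01],
    [0, 0, 0],
  ],
  delta_rot=[
    [0, 0, 0],
    [0, 0, 0],
  ],
  claw=[1, 1],
)

```text
time_s: 22.28
eef_pos: [0.4284, -0.1943, 0.0695]
eef_rot: [0.044, 0.999, -0.0, -0.0]
force: [0.1, -0.0, -1.7]
gripper_width: 0.175
grip_force: 50.0
```

```bash
python3 st.py
```

```text
t 22.275 p [ 0.42841 -0.19431  0.06946] baryaw -5.0 tilt [-0. -0. -1.] F [ 0.09 -0.04 -1.72] T [ 0.084 -0.056 -0.022] w 0.1751 q6 -1.962
to nut tool xy (units) [-1.491  6.794 -0.   ] fz -0.09623892481910087
```

Call:
move_arm(
  offset=[
    [0, 0, 0.012],
    [0, 0, 0.008],
    [0, 0, 0],
  ],
  delta_rot=[
    [0, 0, 0],
    [0, 0, 0],
    [0, 0, 0],
  ],
  claw=[1, 1, 1],
)

```text
time_s: 22.65
eef_pos: [0.4285, -0.1944, 0.0687]
eef_rot: [0.044, 0.999, -0.0, 0.0]
force: [-1.3, -0.0, -0.5]
gripper_width: 0.176
grip_force: 50.0
```

```bash
python3 st.py
```

```text
t 22.65 p [ 0.42852 -0.19436  0.06865] baryaw -5.0 tilt [ 1.e-04 -1.e-04 -1.e+00] F [-1.34 -0.04 -0.46] T [0.115 0.118 0.011] w 0.1757 q6 -1.962
to nut tool xy (units) [-1.489  6.794 -0.   ] fz -0.09704545917228456
```

The key is back at its starting height with light contact. Releasing and withdrawing.

Call:
move_arm(
  offset=[
    [0, 0, 0],
    [0, 0, 0],
    [0, 0, 0],
    [0, 0, 0],
    [0, 0, 0],
  ],
  delta_rot=[
    [0, 0, 0],
    [0, 0, 0],
    [0, 0, 0],
    [0, 0, 0],
    [0, 0, 0],
  ],
  claw=[0.4, 0.2, 0, -0.4, -0.4],
)

```text
time_s: 23.28
eef_pos: [0.4284, -0.1943, 0.0685]
eef_rot: [0.044, 0.999, 0.0, 0.0]
force: [0.6, 0.0, 0.0]
gripper_width: 0.695
grip_force: 0.0
```

Call:
move_arm(
  offset=[
    [0, 0, 0],
    [0, 0, -0.2],
    [0, 0, -0.6],
    [0, 0, -0.9],
    [0, 0, -0.9],
  ],
  delta_rot=[
    [0, 0, 0],
    [0, 0, 0],
    [0, 0, 0],
    [0, 0, 0],
    [0, 0, 0],
  ],
  claw=[-0.4, -0.4, -0.4, -0.4, -0.4],
)

```text
time_s: 23.9
eef_pos: [0.4282, -0.1942, 0.2003]
eef_rot: [0.044, 0.999, -0.0, 0.0]
force: [1.0, -0.2, 0.4]
gripper_width: 0.704
grip_force: 0.0
```

Call:
move_arm(
  offset=[
    [0, 0, -0.4],
    [0, 0, 0],
    [0, 0, 0],
  ],
  delta_rot=[
    [0, 0, 0],
    [0, 0, 0],
    [0, 0, 0],
  ],
  claw=[-0.4, -0.4, -0.4],
)

```text
time_s: 24.28
eef_pos: [0.4278, -0.194, 0.2176]
eef_rot: [0.044, 0.999, 0.0, -0.001]
force: [0.8, 0.4, 0.3]
gripper_width: 0.696
grip_force: 0.0
```

```bash
python3 -c "
from workcell import optics;import cv2,numpy as np
a=optics.capture('wrist')['frame'][90:270,170:350];b=optics.capture('side')['frame'][170:260,170:260]
cv2.imwrite('pics/end.png',np.hstack([cv2.resize(a,(396,396)),cv2.resize(b,(396,396))])[:,:,::-1])
"; python3 st.py
```

```text
t 24.375 p [ 0.42744 -0.19381  0.21682] baryaw -5.0 tilt [-0.0026  0.0013 -1.    ] F [-0.3   0.01 -0.54] T [ 0.07  -0.076 -0.026] w 0.7023 q6 -1.962
to nut tool xy (units) [-1.511e+00  6.786e+00  3.000e-03] fz 0.05112015342628137
```

View pics/end.png

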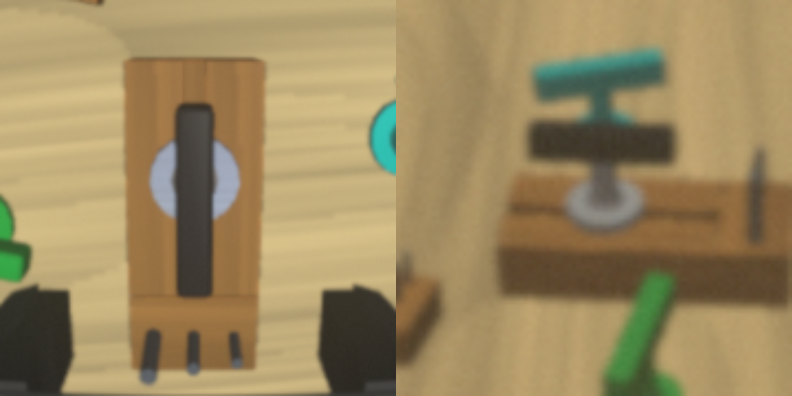

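The key stands upright with its bar along the slot (wrist half around (195,200), side half around (602,140)) and its head flat on the block. Handing in.

```bash
python3 -c "
from workcell import hand_in;print(hand_in())"
```

```text
the job is handed in; nothing more can be done
None
```

The flange nut is turned clockwise onto its stop (torque rose from about 0.2 to 0.68 N m), the key is back upright in the larger block's slot and released, and the job was handed in at about 24 s; no verdict came back.

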